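Run the boot jig's toe carriage out to its stop

TASK

Open the boot-mounting jig to its full length for the next, larger boot: with the fingertips, press the lock button on the toe carriage down and hold it down while pushing the carriage along its rods, away from the heel cup, until it is fully home against the end stop. Then let go, so that the button springs back up and locks the carriage there. Only press and push, and leave the skate wheel, the can, the tin and the screwdriver where they are.

Things in the scene. Friction and masses are not known exactly. Their poses are not given: they have to be found in the camera images.
- jig: Boot-mounting jig bolted to the bench: dark steel base plate 140 x 440 x 12 mm, two steel rods along it. Origin: centre of the plate's underside, on the bench. Its y axis runs along the rods, from the black half-round heel cup (about 200 mm to -y, top 92 mm above the bench) to the end stop (aluminium block across the rods at +y, 22 mm thick, top 48 mm above the bench). x is across the rods.
- stop_face (a point): Centre of the end stop's face that the carriage comes to rest on, 194 mm from the jig's origin along +y, 37 mm above the bench.
- toe_carriage (a joint): How far the carriage has slid along the jig's +y, away from the heel cup, in m: 0 nearest the cup, 0.200 home against the end stop. Aluminium slab 120 mm across the rods, 110 mm along, top 50 mm above the bench, bearing the button. Unlocked it slides with 2 to 4 N and stays where left. A black curved toe rest stands on its heel-cup side, 84 mm above the bench.
- lock_button (a joint): How far the lock button is pressed down, in m: 0 up (locked), 0.007 fully down. Springy: it gives way at about 6 N, is fully down at about 10 N, and springs back up when let go. Its pin is clear of the teeth from 4.5 mm down. There is a notch every 8 mm (the carriage has 2 mm of play in one), the last when fully home; between notches the button stays part down.
- button_top (a point): Centre of the top face of the lock button on the carriage: black plastic pad with fine grey ribs, 56 mm across the rods by 44 mm along them, its top 10 mm above the slab (60 mm above the bench when up). It rides with the carriage and is pressed straight down. The toe rest stands 15 mm or more clear of its heel-cup edge.
- ledge_face (a point): Thumb ledge, an upright aluminium bar on the carriage on the end-stop side of the button: middle of the top edge of its face towards the button, 75 mm above the bench. The face is 24 mm from the button's centre along the jig's +y (2 mm past the button's edge), 100 mm wide; the bar is 24 mm thick. A fingertip on the button can push against this face.
- wheel_mid (a point): Loose white skate wheel lying flat, 58 mm across, 34 mm tall; point at its centre. Leave alone.
- can_mid (a point): Loose grey can, 48 mm across, 105 mm tall, upright; point half-way up. Leave alone.
- tin_mid (a point): Loose open steel tin, 68 mm across the rim, 45 mm tall; point half-way up. Leave alone.
- driver_grip (a point): Loose screwdriver lying on the bench, 190 mm long; point on its black handle. Leave alone.

How it is judged:
On the way, in this order (a step that is already met when the one before it is completed fails the run):
1. the lock button is pressed down, with the carriage still short of its stop (value of joint lock_button above 0.004 m and value of joint toe_carriage below 0.15 m), for 0.1 s.
2. the carriage is home against the end stop with the button still held down (value of joint lock_button above 0.004 m and value of joint toe_carriage above 0.198 m), for 0.1 s.
At the end, for the whole second after the job is handed in: The toe carriage is within 3 mm of its end stop, the lock button is back up (within 1.5 mm), and the wheel, can, tin and screwdriver are within 20 mm of where they stood (value of joint toe_carriage above 0.197 m and value of joint lock_button below 0.0015 m and distance of each of wheel_mid, can_mid, tin_mid, driver_grip from where it was at the start of the episode below 0.02 m); the robot touches nothing.
It fails at once if a bystander (wheel, can, tin or screwdriver) is lifted or shoved more than 20 mm (distance of any of wheel_mid, can_mid, tin_mid, driver_grip from where it was at the start of the episode above 0.02 m).
It also fails if it takes over 35 s, if anything falls off the work surface, if the arm or the gripper's body presses on something with over 40 N, if the wrist force passes 120 N, or if a joint passes its speed limit or range.

ROBOT

A 6-joint arm with a two-finger parallel gripper is mounted at the origin on the work surface. World frame = base frame: x ahead of the robot, y to its left, z up, the work surface at z = 0. Lengths are in m, angles in rad, forces in N, time in s.
With the tool pointing down it reaches from about 0.35 to 0.725 m from the base axis. Payload 6 kg.
Tool frame: the origin (TCP) lies between the finger pads; the fingertips stand 17 mm ahead of it and the grasp point (between the pads) lies 2 mm behind it; z points along the fingers, y is the line along which they close (so a half turn about z gives the same grasp; the last joint's range is limited). The gripper opens to 85 mm and grips with 20 to 120 N. Pads are 22 mm wide; open, the fingers measure 114 mm over their backs; the gripper's body (76 mm by 85 mm) begins 54 mm behind the grasp point. The pads swing forward as they close: fully open they stand 13 mm farther back than shut.
Start: joints at [1.51, 0.04, 0.085, 0, -1.615, -0.334], TCP at [0.231, 0.554, 0.248] pointing down, gripper open.
Joint ranges: [-2.56, 2.56], [-1.29, 2.01], [-1.08, 1.49], [-3.29, 1.98], [-2.81, -0.18], [-2.99, 2.99]. Speed limits (rad/s): [2.57, 2.57, 3.01, 3.14, 3.14, 3.14].

INTERFACE

Orientations are given as a rotation vector (axis times angle).
In Python, from rig import readout, eyes, sign_off gives the robot as it stands.
- The arm moves only by the tool send_rows, never from a script. Its argument "deltas" is a list of rows, each a list of 7 numbers: the shift along the tool's x, y, z in mm, then the turn, a rotation vector about the tool's x, y, z in degrees, then the opening, from 0 (shut) to 1 (fully open). A call has 1 to 12 rows; each row is the pose to reach, as a shift and turn from the pose commanded when the call began, along the tool's axes at that moment; what a row does not reach only later rows make up. A row lasts 1/12 s, in which the tool goes at most 41.7 mm and 7.16 degrees, less where a joint would pass 70% of its speed; a pose out of reach is approached as far as the arm can. A call with a gripper value outside its range is refused whole. The fingers move at their own pace and stop on an object; "force" is the grip in N (left out, the last holds). Time passes only in rows, so rows that repeat a pose let the fingers close. It gives the time, the measured TCP pose, the force, the opening and the grip force at its end, in the units of the state.
- readout.read_state(): the state, without advancing time (a new reading comes with each control period).
- eyes.snapshot(name): name is "scene" or "top"; returns a dict with "pixels" (400x640x3 uint8, red, green, blue), "range_z" (400x640 float32, m along the optical axis (not along the pixel's ray), 0 where there is no reading), "fx", "fy", "cx", "cy" (pixels), "world_to_cam" (4x4, takes a point from world to camera coordinates). Camera axes: x right, y up, looking along -z (the intrinsics and any distortion apply to the point x, -y, -z); pixel columns grow to the right and rows downward; lengths in m; the calibration is good to about 2 mm. A picture is of the moment at which its call begins.
- sign_off(): hands the job in; it is judged then, once.
The state is a dict: "clock": time; "joint_pos": joint angles; "dq": joint speeds; "joint_torque": joint torques, N m; "ee_pos": TCP position; "orientation": TCP orientation; "force": force on the tool from outside, world axes, zero at the start; "torque": the same for the moment, N m; "finger_gap": finger opening in m; "gripper_force": force on a finger pad.
Only numpy, scipy, OpenCV 4.12 (cv2) and the standard library are available. Lean on these libraries where they do the work, as an engineer would, in place of code of your own. Each camera call takes 0.05 s, during which the arm holds its last target. There are 200 camera calls.

## Working session

There is one attempt and no reset: what is moved stays moved. The work goes in short steps, Python scripts to look and compute and a tool call to move; the robot and the scene stay as the last step left them, time stands still between calls to the robot, and variables do not carry over. Pictures are saved under pics/ and viewed, at most 10 in all, crops included, and the job is handed in when it is done.

Besides the shell and the picture viewer there is one more tool, called after ">>>" in YAML: its name, and indented under it one key for each argument. send_rows: Moves the arm, as the interface text tells. Its arguments: {"type":"object","properties":{"deltas":{"type":"array","items":{"type":"array","items":{"type":"number"}}},"force":{"type":"number"}},"required":["deltas"]}

```bash
mkdir -p pics; cat > h.py <<'E'
import numpy as np,cv2
from rig import readout,eyes,sign_off
from scipy.spatial.transform import Rotation as R
def snap(n,f):
    s=eyes.snapshot(n); cv2.imwrite('pics/'+f+'.png',s['pixels'][:,:,::-1]); np.savez(f+'.npz',**s); return s
def cloud(s):
    v,u=np.mgrid[0:400,0:640]; d=s['range_z']
    p=np.stack([(u-s['cx'])/s['fx']*d,-(v-s['cy'])/s['fy']*d,-d,np.ones_like(d)],-1)
    w=p@np.linalg.inv(s['world_to_cam']).T
    w[d==0]=np.nan
    return w[...,:3]
E
python3 - <<'E'
from h import *
for n in('top','scene'):
    s=snap(n,n+'0'); print({k:s[k] for k in s if k not in('pixels','range_z')})
st=readout.read_state(); print(st)
print(R.from_rotvec(st['orientation']).as_matrix().round(3))
E
```

```text
{'fx': 517.450377625539, 'fy': 517.450377625539, 'cx': 317.1256704363085, 'cy': 201.6870208432832, 'world_to_cam': array([[ 0.01125023, -0.99985241, -0.01298408,  0.03289335],
       [ 0.9860931 ,  0.00894034,  0.16595322, -0.618045  ],
       [-0.16581264, -0.01467053,  0.98604814, -1.0919741 ],
       [ 0.        ,  0.        ,  0.        ,  1.        ]])}
{'fx': 367.22868553626495, 'fy': 367.22868553626495, 'cx': 319.1540774359291, 'cy': 194.70498557739958, 'world_to_cam': array([[ 0.86709014,  0.49801668, -0.01157913, -0.54676287],
       [-0.42074433,  0.74460097,  0.51821193,  0.19760974],
       [ 0.26670002, -0.4444646 ,  0.85517385, -1.06028044],
       [ 0.        ,  0.        ,  0.        ,  1.        ]])}
{'clock': 0.1, 'joint_pos': array([ 1.50969566e+00,  4.07631289e-02,  8.39371364e-02, -4.07198702e-04,
       -1.61548114e+00, -3.33705095e-01]), 'dq': array([-1.35422522e-04, -1.06443867e-03,  1.83164809e-03,  2.79756383e-03,
        1.18123862e-05,  4.52329995e-04]), 'joint_torque': array([-5.54234182e-03, -3.69344437e+01,  3.48279512e+01,  6.95189327e+00,
       -4.57358765e-03, -2.03733904e-06]), 'ee_pos': array([0.23060287, 0.55363993, 0.24738702]), 'orientation': array([ 3.07906410e+00, -6.15807624e-01, -3.10460775e-04]), 'force': array([-0.47110215, -0.32141705, -0.01627435]), 'torque': array([-0.00721565,  0.02951834, -0.01548093]), 'gripper_force': 0.0, 'finger_gap': 0.08552825227988796}
[[ 0.923 -0.385 -0.   ]
 [-0.385 -0.923 -0.001]
 [ 0.     0.002 -1.   ]]
```

View pics/top0.png

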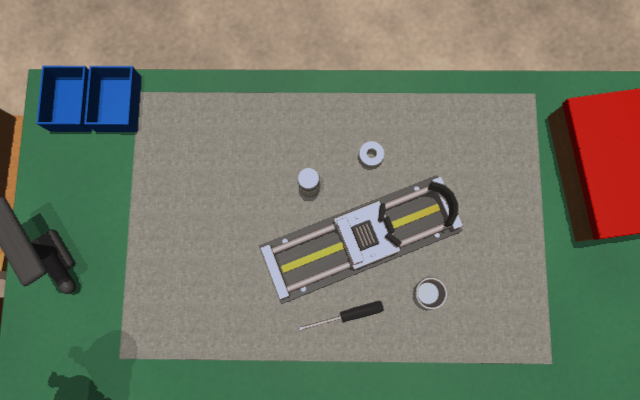

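View pics/scene0.png

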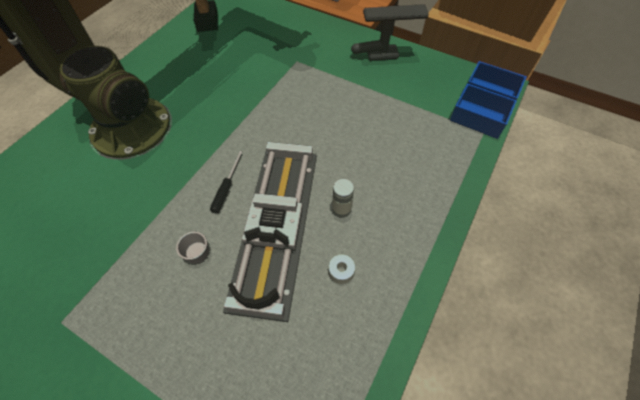

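The top view shows the button at about (365,235), with the end stop at (275,272) and the heel cup at (445,205). The driver is at (360,312), tin (431,293), can (308,182), and wheel (371,154). Next I measure the button, ledge and stop with depth.

```bash
python3 - <<'E'
from h import *
s=dict(np.load('top0.npz')); w=cloud(s); px=s['pixels'].astype(int); g=px.sum(2)/3
v,u=np.mgrid[0:400,0:640]
z=w[...,2]
box=(u>250)&(u<470)&(v>170)&(v<310)
# plate+all jig points: direction from end stop/carriage
def show(name,m):
    p=w[m]; r=cv2.minAreaRect((p[:,:2]*1000).astype(np.float32)); print(name,m.sum(),np.nanmean(p,0).round(4),[np.round(q,1) for q in r])
yl=box&(px[...,0]-px[...,2]>60)
show('yellow',yl)
p=w[yl][:,:2]; c=p.mean(0); d=np.linalg.svd(p-c,full_matrices=False)[2][0]; d*=np.sign(d[1]); print('axis',d, np.degrees(np.arctan2(d[1],d[0])))
n=np.array([d[1],-d[0]])
A=(w[...,:2]-c)@d; B=(w[...,:2]-c)@n
bx=box&(abs(B)<.08)
st=bx&(z>.040)&(u<300); show('stop',st); print('stop A range',np.percentile(A[st],[2,98]),'B',np.percentile(B[st],[2,98]))
led=bx&(z>.069)&(z<.079)&(u>330)&(u<378); show('ledge',led); print(np.percentile(A[led],[2,50,98]),np.percentile(B[led],[2,98]))
bt=bx&(z>.055)&(z<.066)&(u>345)&(u<385); show('btn',bt); print(np.percentile(A[bt],[2,50,98]),np.percentile(B[bt],[2,98]))
dk=bx&(g<110)&(z>.052)&(z<.066)&(u>345)&(u<383); show('btn dark',dk); print(np.percentile(A[dk],[2,50,98]),np.percentile(B[dk],[2,98]))
tr=bx&(z>.079)&(u>370)&(u<405); show('toe rest',tr); print(np.percentile(A[tr],[2,98]))
E
```

```text
yellow 844 [ 0.5394 -0.0514  0.022 ] [array([542.3, -58.6]), array([ 18. , 381.5]), np.float64(22.4)]Traceback (most recent call last):
  File "<stdin>", line 11, in <module>
    u, s, vh = gufunc(a, signature=signature)
               ~~~~~~^^^^^^^^^^^^^^^^^^^^^^^^
    raise LinAlgError("SVD did not converge")
numpy.linalg.LinAlgError: SVD did not converge
```

```bash
cat > m.py <<'E'
from h import *
s=dict(np.load('top0.npz')); w=cloud(s); px=s['pixels'].astype(int); g=px.sum(2)/3
v,u=np.mgrid[0:400,0:640]; z=w[...,2]
box=(u>250)&(u<470)&(v>170)&(v<310)&np.isfinite(z)
yl=box&(px[...,0]-px[...,2]>60)
print('yellow z',np.percentile(z[yl],[5,50,95]),'bench z',np.nanmedian(z[250:340,150:240]))
l=cv2.fitLine((w[yl][:,:2]).astype(np.float32),cv2.DIST_HUBER,0,1e-4,1e-4).ravel()
d=l[:2]*np.sign(l[1]); c=l[2:]; n=np.array([d[1],-d[0]])
print('axis',d,'c',c,np.degrees(np.arctan2(d[1],d[0])))
A=(w[...,:2]-c)@d; B=(w[...,:2]-c)@n; bx=box&(abs(B)<.08)
def show(name,m):
    print(name,m.sum(),np.mean(w[m],0).round(4),'A',np.percentile(A[m],[3,50,97]).round(4),'B',np.percentile(B[m],[3,50,97]).round(4))
show('stop',bx&(z>.042)&(u<300)&(g>140))
show('ledge',bx&(z>.069)&(z<.082)&(u>330)&(u<375)&(g>140))
dk=box&(u>350)&(u<382)&(v>219)&(v<250)&(g<110)
show('btn dark',dk); print(np.percentile(z[dk],[5,50,95]))
show('toe',bx&(z>.076)&(u>372)&(u<405)&(g<110))
show('cup',bx&(z>.08)&(u>420)&(g<110))
E
python3 m.py; python3 -c "
import cv2;i=cv2.imread('pics/top0.png')[170:310,250:470];cv2.imwrite('pics/c.png',cv2.resize(i,None,fx=3.5,fy=3.5,interpolation=2))"
```

```text
yellow z [0.01758807 0.02196419 0.0256292 ] bench z 0.00010562072043707182
axis [-0.3791592  0.9253315] c [ 0.53943104 -0.05142801] 112.2816
stop 524 [0.4641 0.1302 0.0476] A [0.1869 0.1967 0.2065] B [-0.0561 -0.0008  0.0556]
ledge 505 [ 0.5315 -0.0321  0.0749] A [0.01   0.021  0.0319] B [-0.0465 -0.      0.0467]
btn dark 423 [ 0.5447 -0.0652  0.0601] A [-0.0356 -0.0146  0.0064] B [-0.0269 -0.0005  0.0259]
[0.05567401 0.06016182 0.06398046]
toe 247 [ 0.564  -0.114   0.0836] A [-0.075  -0.0676 -0.0573] B [-0.0445 -0.0016  0.0445]
cup 309 [ 0.6177 -0.2411  0.0907] A [-0.2193 -0.2071 -0.1869] B [-0.0451  0.0012  0.0442]
```

View pics/c.png

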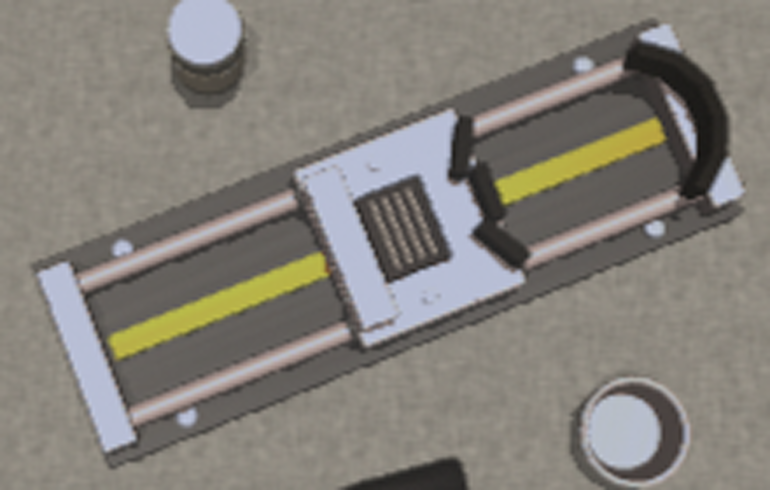

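The close-up shows the ledge on the carriage's stop side, hard against the button, with the rods clear towards the stop. The stop face is about 150 mm ahead of the carriage. I'll move over the button with the gripper shut and turn the tool so its -x runs along the jig's +y.

>>> send_rows:
  deltas:
    - [30,26,0,0,0,3.8,0]
    - [60,51,0,0,0,7.5,0]
    - [91,77,0,0,0,11.3,0]
    - [121,103,0,0,0,15,0]
    - [152,129,0,0,0,18.8,0]
    - [182,155,0,0,0,22.5,0]
    - [213,181,0,0,0,26.3,0]
    - [243,207,0,0,0,30,0]
    - [274,233,0,0,0,33.8,0]
    - [304,258,0,0,0,37.5,0]
    - [335,284,0,0,0,41.3,0]
    - [365,310,0,0,0,45.1,0]

```text
clock: 1.1
ee_pos: [0.4487, 0.1254, 0.2482]
orientation: [-2.606, 1.754, 0.0]
force: [0.2, 1.1, 0.4]
finger_gap: -0.0001
gripper_force: 0.0
```

```bash
cat > rel.py <<'E'
from h import *
st=readout.read_state(); M=R.from_rotvec(st['orientation']).as_matrix(); p=st['ee_pos']
d=np.array([-.3792,.9253]); n=np.array([.9253,.3792]); c=np.array([.5394,-.0514])
print('t',st['clock'],'tcp A,B,z',(p[:2]-c)@d*1000,(p[:2]-c)@n*1000,p[2]*1000,'gap',st['finger_gap'],'F',st['force'].round(1))
t=np.r_[c+-.005*d,p[2]]; print('to button, tool mm',(M.T@(t-p)*1000).round(1)); print(M.round(3)); print('jig d in tool',(M.T@np.r_[d,0]).round(3), 'q',st['joint_pos'].round(2))
E
python3 rel.py
```

```text
t 1.1 tcp A,B,z 197.94333950547883 -16.849116788043574 248.2414028947742 gap -0.00012116391479714005 F [0.2 1.1 0.4]
to button, tool mm [202.9 -17.4  -0. ]
[[ 0.376 -0.926  0.   ]
 [-0.926 -0.376  0.   ]
 [-0.    -0.    -1.   ]]
jig d in tool [-1.     0.003  0.   ] q [ 0.71 -0.32 -0.24 -0.   -1.65 -0.32]
```

>>> send_rows:
  deltas:
    - [40,-4,0,0,0,0,0]
    - [80,-8,0,0,0,0,0]
    - [120,-12,10,0,0,0,0]
    - [155,-16,30,0,0,0,0]
    - [185,-17,55,0,0,0,0]
    - [203,-17,85,0,0,0,0]
    - [203,-17,115,0,0,0,0]
    - [203,-17,140,0,0,0,0]
    - [203,-17,150,0,0,0,0]
    - [203,-17,150,0,0,0,0]

```text
clock: 1.93
ee_pos: [0.5394, -0.0544, 0.0952]
orientation: [2.605, -1.749, -0.007]
force: [-0.8, -0.7, -0.5]
finger_gap: -0.0001
gripper_force: 0.0
```

```bash
python3 rel.py; python3 - <<'E'
from h import *
i=snap('top','t1')['pixels'][150:310,270:450,::-1]; j=snap('scene','s1')['pixels'][120:330,180:380,::-1]
a=cv2.resize(i,(400,356),interpolation=2); b=cv2.resize(j,(400,420),interpolation=2)
o=np.zeros((420,800,3),np.uint8); o[:356,:400]=a; o[:,400:]=b; cv2.imwrite('pics/v1.png',o)
E
```

```text
t 1.9333 tcp A,B,z -2.759277074828903 -1.1504752889343537 95.16492592828024 gap -5.2791086836745934e-05 F [-0.8 -0.7 -0.5]
to button, tool mm [ 2.2 -1.2 -0. ]
[[ 0.379 -0.925 -0.006]
 [-0.925 -0.379 -0.001]
 [-0.001  0.006 -1.   ]]
jig d in tool [-1.     0.     0.001] q [ 0.27 -0.07 -0.31 -0.   -1.34  0.12]
```

View pics/v1.png

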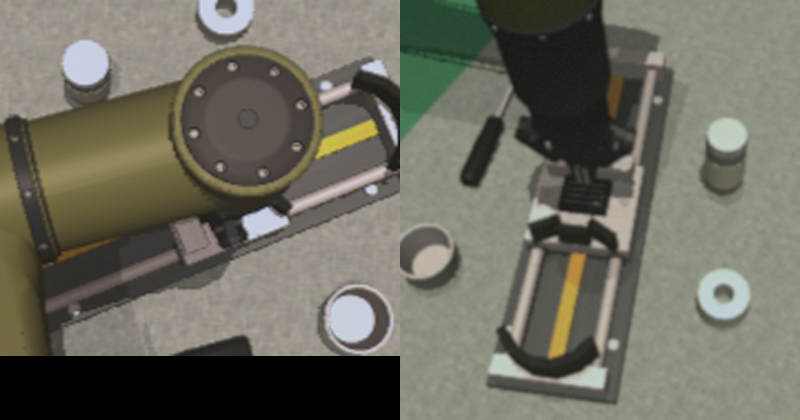

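The scene view shows the shut fingertips over the button's ledge side, at about (585,170) in the composite, clear of the toe rest. I'll back off 4 mm and go down.

>>> send_rows:
  deltas:
    - [4,-1,0,0,0,0,0]
    - [4,-1,4,0,0,0,0]
    - [4,-1,10,0,0,0,0]
    - [4,-1,15,0,0,0,0]
    - [4,-1,18,0,0,0,0]
    - [4,-1,20,0,0,0,0]
    - [4,-1,22,0,0,0,0]
    - [4,-1,22,0,0,0,0]
    - [4,-1,22,0,0,0,0]

```text
clock: 2.78
ee_pos: [0.5435, -0.0577, 0.0771]
orientation: [2.608, -1.75, 0.0]
force: [-4.1, 0.4, 5.2]
finger_gap: 0.0001
gripper_force: 2.7
```

```bash
python3 rel.py
```

```text
t 2.7833 tcp A,B,z -7.365145561060315 1.384230816899648 77.1117609537856 gap 0.000123384780050349 F [-4.1  0.4  5.2]
to button, tool mm [-2.4  1.4 -0. ]
[[ 0.379 -0.925 -0.   ]
 [-0.925 -0.379 -0.001]
 [ 0.001  0.    -1.   ]]
jig d in tool [-1.    -0.    -0.001] q [ 0.26 -0.05 -0.32  0.   -1.3   0.13]
```

>>> send_rows:
  deltas:
    - [0,0,2,0,0,0,0]
    - [0,0,4,0,0,0,0]
    - [0,0,6,0,0,0,0]
    - [0,0,8,0,0,0,0]
    - [0,0,9,0,0,0,0]
    - [0,0,9,0,0,0,0]
    - [0,0,9,0,0,0,0]

```text
clock: 3.37
ee_pos: [0.544, -0.0584, 0.0701]
orientation: [2.608, -1.75, 0.004]
force: [-6.0, -2.4, 12.7]
finger_gap: 0.0001
gripper_force: 6.1
```

```bash
python3 rel.py
```

```text
t 3.3667 tcp A,B,z -8.223955473751918 1.6463986472262195 70.08843766343712 gap 0.00012364787776450616 F [-6.  -2.4 12.7]
to button, tool mm [-3.2  1.6 -0. ]
[[ 0.379 -0.925  0.002]
 [-0.925 -0.379 -0.002]
 [ 0.003 -0.001 -1.   ]]
jig d in tool [-1.    -0.    -0.003] q [ 0.26 -0.05 -0.33  0.   -1.29  0.13]
```

The button is fully down at about 13 N. Now I push along -x while holding it.

>>> send_rows:
  deltas:
    - [-3,0,1,0,0,0,0]
    - [-6,0,2,0,0,0,0]
    - [-11,0,2,0,0,0,0]
    - [-17,0,2,0,0,0,0]
    - [-24,0,2,0,0,0,0]
    - [-32,0,2,0,0,0,0]
    - [-40,0,2,0,0,0,0]
    - [-48,0,2,0,0,0,0]
    - [-56,0,2,0,0,0,0]
    - [-64,0,2,0,0,0,0]
    - [-70,0,2,0,0,0,0]
    - [-74,0,2,0,0,0,0]

```text
clock: 4.37
ee_pos: [0.5163, 0.0096, 0.07]
orientation: [2.608, -1.749, 0.007]
force: [-8.7, -6.1, 20.2]
finger_gap: 0.0001
gripper_force: 10.4
```

```bash
python3 rel.py; python3 -c "
from h import *
j=snap('scene','s2')['pixels'][100:330,180:380,::-1]; cv2.imwrite('pics/v2.png',cv2.resize(j,None,fx=2.5,fy=2.5,interpolation=2))"
```

```text
t 4.3667 tcp A,B,z 65.23419216122277 1.7847222394623934 69.95136132493458 gap 0.00011844448744786523 F [-8.7 -6.1 20.2]
to button, tool mm [70.2  1.8  0.3]
[[ 0.38  -0.925  0.003]
 [-0.925 -0.38  -0.004]
 [ 0.005 -0.001 -1.   ]]
jig d in tool [-1.    -0.001 -0.005] q [ 0.41 -0.14 -0.41  0.01 -1.29 -0.02]
```

View pics/v2.png

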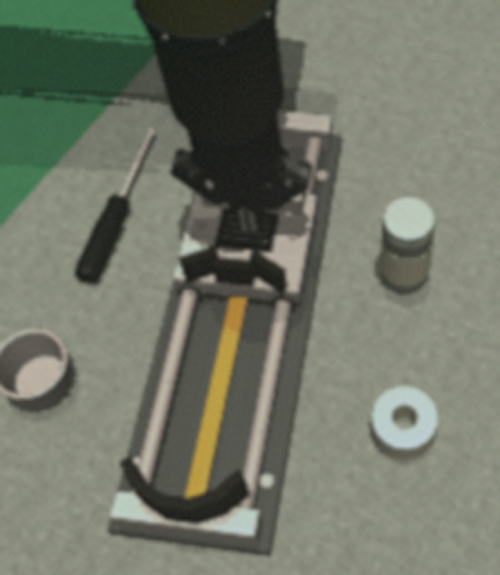

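The carriage rides with the fingers: its toe rest is now at about (235,270) in the crop, with the bystanders clear on both sides. I keep pushing.

>>> send_rows:
  deltas:
    - [-4,0,0,0,0,0,0]
    - [-10,0,0,0,0,0,0]
    - [-18,0,0,0,0,0,0]
    - [-26,0,0,0,0,0,0]
    - [-34,0,0,0,0,0,0]
    - [-42,0,0,0,0,0,0]
    - [-50,0,0,0,0,0,0]
    - [-57,0,0,0,0,0,0]
    - [-63,0,0,0,0,0,0]
    - [-68,0,0,0,0,0,0]
    - [-72,0,0,0,0,0,0]
    - [-74,0,0,0,0,0,0]

```text
clock: 5.42
ee_pos: [0.4882, 0.0784, 0.0699]
orientation: [2.609, -1.749, 0.007]
force: [-11.4, -7.4, 22.6]
finger_gap: -0.0001
gripper_force: 11.4
```

```bash
python3 rel.py
```

```text
t 5.4167 tcp A,B,z 139.47690016859661 1.8741714120738968 69.93424311330044 gap -0.00010390220365874031 F [-11.4  -7.4  22.6]
to button, tool mm [144.5   2.    0.6]
[[ 0.38  -0.925  0.003]
 [-0.925 -0.38  -0.003]
 [ 0.004 -0.001 -1.   ]]
jig d in tool [-1.    -0.001 -0.004] q [ 0.57 -0.2  -0.47  0.   -1.3  -0.18]
```

>>> send_rows:
  deltas:
    - [-2,0,0,0,0,0,0]
    - [-4,1,0,0,0,0,0]
    - [-6,1,0,0,0,0,0]
    - [-8,1,0,0,0,0,0]
    - [-10,1,0,0,0,0,0]
    - [-12,1,0,0,0,0,0]
    - [-14,1,0,0,0,0,0]
    - [-15,1,0,0,0,0,0]
    - [-15,1,0,0,0,0,0]

```text
clock: 6.17
ee_pos: [0.4848, 0.0889, 0.07]
orientation: [2.607, -1.751, 0.019]
force: [11.4, -20.2, 11.3]
finger_gap: 0.0
gripper_force: 14.5
```

```bash
python3 rel.py; python3 -c "
from h import *
j=snap('scene','s3')['pixels'][100:330,180:380,::-1]; cv2.imwrite('pics/v3.png',cv2.resize(j,None,fx=2.5,fy=2.5,interpolation=2))"
```

```text
t 6.1667 tcp A,B,z 150.49961950655253 2.723109111964765 69.99573066572603 gap 1.3298663628687061e-05 F [ 11.4 -20.2  11.3]
to button, tool mm [155.5   2.6   1.7]
[[ 0.378 -0.926  0.01 ]
 [-0.926 -0.378 -0.008]
 [ 0.011 -0.006 -1.   ]]
jig d in tool [-1.     0.001 -0.011] q [ 0.6  -0.21 -0.48  0.01 -1.3  -0.22]
```

View pics/v3.png

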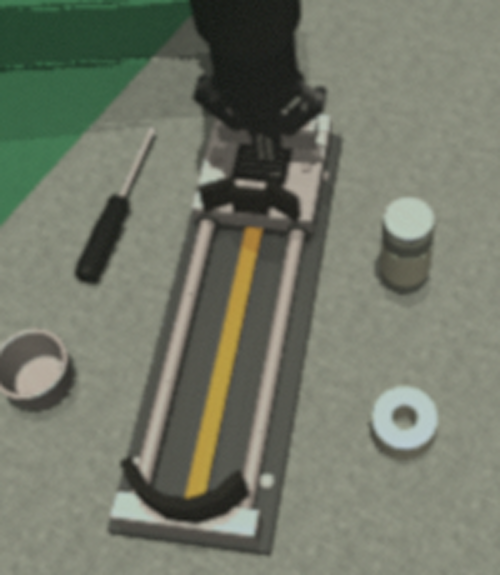

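The carriage front meets the end stop: there is a 23 N reaction and TCP stopped at 150 mm, as predicted, with the button still down. I hold a moment, lift while still against the ledge, then back off and rise.

>>> send_rows:
  deltas:
    - [0,0,1,0,0,0,0]
    - [0,0,1,0,0,0,0]
    - [0,0,1,0,0,0,0]
    - [0,0,-2,0,0,0,0]
    - [0,0,-5,0,0,0,0]
    - [0,0,-8,0,0,0,0]
    - [0,0,-11,0,0,0,0]
    - [3,0,-13,0,0,0,0]
    - [8,0,-13,0,0,0,0]
    - [10,0,-25,0,0,0,0]
    - [10,0,-60,0,0,0,0]
    - [10,0,-100,0,0,0,0]

```text
clock: 7.22
ee_pos: [0.4834, 0.0834, 0.1649]
orientation: [2.606, -1.748, -0.004]
force: [2.2, -0.1, 1.2]
finger_gap: -0.0001
gripper_force: 0.0
```

>>> send_rows:
  deltas:
    - [0,0,-20,0,0,0,0]
    - [0,-30,-40,0,0,0,0]
    - [0,-70,-50,0,0,0,0]
    - [0,-110,-50,0,0,0,0]
    - [0,-140,-50,0,0,0,0]
    - [0,-140,-50,0,0,0,0]

```text
clock: 7.72
ee_pos: [0.617, 0.1388, 0.2118]
orientation: [2.606, -1.748, -0.004]
force: [-0.3, 0.2, -2.6]
finger_gap: -0.0002
gripper_force: 0.0
```

```bash
python3 rel.py; python3 - <<'E'
from h import *
s=snap('scene','s4'); w=cloud(s)
cv2.imwrite('pics/v4.png',cv2.resize(s['pixels'][100:330,180:380,::-1],None,fx=2.5,fy=2.5,interpolation=2))
d=np.array([-.3792,.9253]); n=np.array([.9253,.3792]); c=np.array([.5394,-.0514])
A=(w[...,:2]-c)@d; B=(w[...,:2]-c)@n; z=w[...,2]
for a in (.122,.130,.138,.146):
    m=(abs(A-a)<.004)&(abs(B)<.022); print(a,m.sum(),np.median(z[m]))
m=(abs(B)<.04)&(z>.069)&(z<.08)&(A>.13)&(A<.21); print('ledge',m.sum(),np.percentile(A[m],[3,50,97]))
E
```

```text
t 7.7167 tcp A,B,z 146.56371755475288 143.89374542501344 211.82005968638452 gap -0.00021749362739440376 F [-0.3  0.2 -2.6]
to button, tool mm [151.5 144.    0.7]
[[ 0.38  -0.925 -0.004]
 [-0.925 -0.38  -0.002]
 [-0.     0.005 -1.   ]]
jig d in tool [-1. -0.  0.] q [ 0.54  0.13  0.11 -0.   -1.56 -0.15]
0.122 47 0.05905559759011991
0.13 48 0.0598183397317546
0.138 43 0.05937329988240991
0.146 44 0.05978860943976533
ledge 274 [0.16037478 0.1706913  0.18355616]
```

View pics/v4.png

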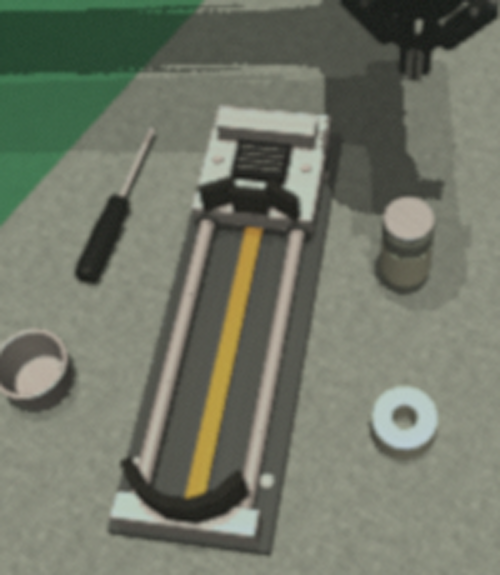

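The picture shows the carriage against the stop at about (270,120) and the button up, at 59–60 mm. The bystanders haven't moved and the arm is clear. I'm handing it in.

```bash
python3 -c "
from rig import sign_off
print(sign_off())"
```

```text
the job is handed in; nothing more can be done
None
```

The carriage is home against the end stop with the lock button back up, the wheel, can, tin and screwdriver look unmoved, and the job is handed in; the hand-in call gave no verdict.

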